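# Clamp a stub axle in the crank-wound bench clamp

### The arm

A 7-joint arm with a two-finger parallel gripper is mounted at the origin on the work surface. World frame = base frame: x ahead of the robot, y to its left, z up, the work surface at z = 0. Lengths are in m, angles in rad, forces in N, time in s.
With the tool pointing down it reaches from about 0.4 to 0.875 m from the base axis. Payload 6.5 kg.
Tool frame: the origin (TCP) lies midway between the tips of the shut fingers; the grasp point (between the pads) lies 19 mm behind it; z points along the fingers, y is the line along which they close (so a half turn about z gives the same grasp; the last joint's range is limited). The gripper opens to 88 mm and grips with 3 to 60 N. Pads are 18 mm wide; open, the fingers measure 123 mm over their backs; the gripper's body (75 mm by 187 mm) begins 45 mm behind the grasp point.
Start: joints at [-1.216, 0.536, -0.004, 1.538, 0.003, 1.067, -0.071], TCP at [0.266, 0.593, 0.209] pointing down, gripper open.
Joint ranges: [-2.7, 2.7], [-0.37, 2.16], [-1.27, 1.26], [0.24, 2.4], [-1.31, 4.45], [0.19, 1.91], [-2.76, 2.76]. Speed limits (rad/s): [2.39, 2.39, 3.14, 3.14, 3.14, 3.14, 3.14].

### API

Orientations are given as [roll, pitch, yaw] about the fixed x, y, z axes, in that order (R = Rz(yaw) Ry(pitch) Rx(roll)).
In Python, from plant import ctrl, viewer, job_done gives the robot as it stands.
- The arm moves only by the shell command python3 -m crank 'ROWS' [FORCE]. ROWS is JSON, a list of rows, each a list of 3 entries, a list of its own where there are three numbers: the shift along the tool's x, y, z in m, then the turn about the tool's z in degrees, then the closure, from 0 (fully open) to 1 (shut). A call has 1 to 12 rows; each row shifts and turns the commanded pose from where the row before left it, along the tool's axes as they then stand; what a row does not reach is not made up. A row lasts 1/12 s, in which the tool goes at most 41.7 mm and 7.16 degrees, less where a joint would pass 70% of its speed; a pose out of reach is approached as far as the arm can. A call is refused whole if a number of a shift passes 0.0417 or a number of a turn 7.16, either way. A call with a gripper value outside its range is refused whole. The fingers move at their own pace and stop on an object; FORCE is the grip in N (left out, the last holds). Time passes only in rows, so rows that do not move let the fingers close. It gives the time, the measured TCP pose, the force, the opening and the grip force at its end, in the units of the state.
- ctrl.state(): the state, without advancing time (a new reading comes with each control period).
- viewer.read_camera(name): name is "scene" or "top" or "wrist"; returns a dict with "frame" (420x560x3 uint8, blue, green, red), "z_map" (420x560 float32, m along the optical axis (not along the pixel's ray), 0 where there is no reading), "fx", "fy", "cx", "cy" (pixels), "k1" (the pictures are not rectified: a ray, as slopes to the right and down, at radius r is drawn at 1 + k1 r^2 times it, then the intrinsics apply), "origin" and "attitude" of the camera in the world. Camera axes: x right, y down, z forward; pixel columns grow to the right and rows downward; lengths in m; the calibration is good to about 2 mm. A picture is of the moment at which its call begins.
- job_done(): hands the job in; it is judged then, once.
The state is a dict: "t": time; "q": joint angles; "joint_vel": joint speeds; "effort": joint torques, N m; "ee_pos": TCP position; "tcp_rot": TCP orientation; "wrist_force": force on the tool from outside, world axes, zero at the start; "moment": the same for the moment, N m; "opening": finger opening in m; "grip_force": force on a finger pad.
Only numpy, scipy, OpenCV 4.12 (cv2) and the standard library are available. Lean on these libraries where they do the work, as an engineer would, in place of code of your own. Each camera call takes 0.05 s, during which the arm holds its last target. There are 200 camera calls.

### The job

Stand the stub axle flange-down, square and on the centre line of the bed of the bench clamp, between the jaw and the end stop, and let go of it. Then take the crank by its loose black sleeve and, without letting go of the sleeve while it turns, wind it clockwise until the axle is squeezed against the stop and the jaw's spring plate is pushed fully home: the handle goes solid there, so feel for that and stop without forcing it, or the steel gets marked. Let go, with the axle left clamped upright, and leave the other things on the bench alone.

Things in the scene. Friction and masses are not known exactly. Their poses are not given: they have to be found in the camera images.
- stub_axle: Loose steel stub axle, about 0.75 kg (varies), standing flange-down on the bench at the start: square flange 56 x 56 mm, 18 mm thick, with a collar 38 mm in diameter and 8 mm high on it, then a plain upright shaft 28 mm in diameter from 26 mm to 88 mm above the underside. Origin: centre of the flange's underside; z up along the shaft; x and y along the flange's sides (any quarter turn is equivalent).
- clamp: Fixed grey bench clamp, base 130 x 370 mm (local x by y), lying along its y axis, which runs from the crank end to the end stop. Origin: centre of its underside on the bench. Flat steel bed 80 mm wide, top 30 mm above the bench; at the -y end a gear housing 90 x 100 mm, top 75 mm high, with the crank on it. A rack drives the jaw (block 70 mm wide, top 58 mm high) towards +y.
- pocket (a point): Point on top of the bed (30 mm above the bench) in the open gap between plate and end stop: stand the axle here. A flange centred and square here clears both by 15 mm or more. Axes as the clamp. The stop, a dark steel block 80 mm wide, top 60 mm high, is bolted at a different, unmeasured place each time, so the gap, with the jaw wound open, is 97 to 121 mm.
- plate: Spring plate on the front of the jaw, 64 mm wide, 8 thick, 24 high, standing 6 mm off the jaw block on springs (about 5 N per mm). Origin: bottom middle of its front face, 1 mm over the bed. Wound on, it pushes the axle along the bed to the stop, then sinks back; when the 6 mm are used up it sits solid on the jaw block.
- crank_axis (a point): Point on the crank's vertical turning axis, 147 mm above the bench. A friction brake holds the crank wherever it is left and gives a drag of about 7.5 N at the sleeve while turning. Once the axle meets the stop this grows, over about 0.75 rad, to about 12 N as the plate comes home, then steeply, within a few hundredths of a radian: 13 to 18 N is firmly home, above 25 N marks the axle.
- crank (a joint): Turning angle of the crank in rad, growing clockwise seen from above (winding the jaw closed); about 1 to 1.5 turns are needed. At 0 the crank arm points along the clamp's -y axis. It starts between 0 and 1; the plate comes home somewhere between about 6.8 and 9, different each time, with its end stop at 10.5.
- sleeve: Black plastic grip sleeve, upright, 29 mm in diameter, 68 mm long, spinning freely on the crank pin 60 mm from the crank's axis; it spans 112 to 180 mm above the bench (pin head to 186 mm). Origin: centre of its lower end, 112 mm above the bench, just above the crank arm.
- bearing: Bystander: loose steel bearing ring, 72 mm outside, 20 mm high, lying on the bench. Leave alone.
- polish: Bystander: white plastic bottle, 64 mm in diameter, 120 mm tall, standing. Leave alone.
- wax_tin: Bystander: flat round tin, 84 mm in diameter, 50 mm high. Leave alone.
- spanner: Bystander: steel spanner 200 mm long lying flat. Leave alone.

How it is judged:
By the outcome, as a careful person would: the job done as asked, in the order asked, and still so for the second after the job is handed in, with the robot touching nothing.
It also fails if it takes over 72 s, if anything falls off the work surface, if the arm or the gripper's body presses on something with over 40 N, if the wrist force passes 120 N, or if a joint passes its speed limit or range.

## Working session

There is one attempt and no reset: what is moved stays moved. The work goes in short steps, Python scripts to look and compute and a shell command to move; the robot and the scene stay as the last step left them, time stands still between calls to the robot, and variables do not carry over. Pictures are saved under pics/ and viewed, at most 10 in all, crops included, and the job is handed in when it is done.

```bash
ls; mkdir -p pics; cat > h.py <<'E'
import numpy as np, cv2
from plant import ctrl, viewer, job_done
from scipy.spatial.transform import Rotation as R
def cam(n):
    c=viewer.read_camera(n); a=np.array(c['attitude'],float)
    c['R']=a if a.shape==(3,3) else R.from_euler('xyz',a).as_matrix()
    c['o']=np.array(c['origin']); return c
def rays(c,uv):
    K=np.array([[c['fx'],0,c['cx']],[0,c['fy'],c['cy']],[0,0,1.]])
    p=cv2.undistortPoints(np.array(uv,float).reshape(-1,1,2),K,np.array([c['k1'],0,0,0.]))[:,0]
    return np.c_[p,np.ones(len(p))]
def onplane(c,uv,z):
    d=rays(c,uv)@c['R'].T
    return c['o']+d*((z-c['o'][2])/d[:,2])[:,None]
def cloud(c):
    H,W=c['z_map'].shape; v,u=np.mgrid[:H,:W]
    d=rays(c,np.c_[u.ravel(),v.ravel()])*c['z_map'].reshape(-1,1)
    return (c['o']+d@c['R'].T).reshape(H,W,3)
E
python3 - <<'E'
from h import *
for n in('scene','top'):
    c=cam(n); cv2.imwrite(f'pics/{n}0.png',c['frame']); print(n,c['o'],c['attitude'],c['fx'],c['k1'])
    np.save(f'{n}0.npy',cloud(c))
print(ctrl.state())
E
```

```text
pics
scene [1.18673815 0.53761669 0.73105234] [-2.21167369  0.0078144   2.29826427] 430.3703159650944 -0.07174862152747777
top [ 0.49205443 -0.00691507  1.32973532] [-3.06478765 -0.01596903 -1.58342684] 490.1688996370793 -0.14101752286463629
{'t': 0.1, 'q': array([-1.21618297,  0.53709954, -0.00443082,  1.53875554,  0.00265514,
        1.06730657, -0.07122454]), 'joint_vel': array([-0.00166571, -0.00139249,  0.00079368, -0.003415  ,  0.00035133,
        0.00254101, -0.0001487 ]), 'effort': array([ 2.06698212e-03, -5.72081137e+01,  9.93676074e-01, -2.52232236e+01,
       -5.61796257e-02,  1.35439489e-02,  2.32287925e-05]), 'ee_pos': array([0.26531817, 0.59273118, 0.20772822]), 'tcp_rot': array([-3.14003738e+00,  1.67741055e-04,  2.72084650e+00]), 'wrist_force': array([ 0.14356275, -0.18438605,  0.14557561]), 'moment': array([ 0.00957991, -0.00950612, -0.04450025]), 'grip_force': 0.0, 'opening': 0.08790115150477909}
```

View pics/top0.png

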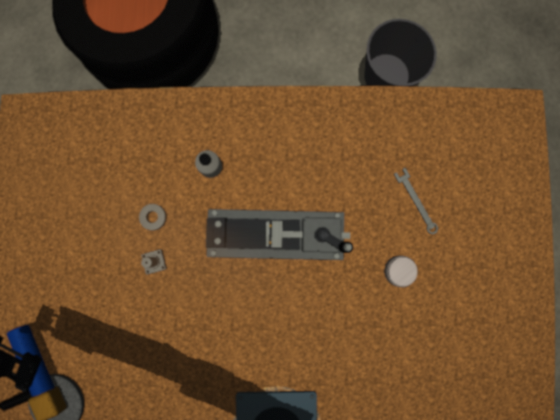

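View pics/scene0.png

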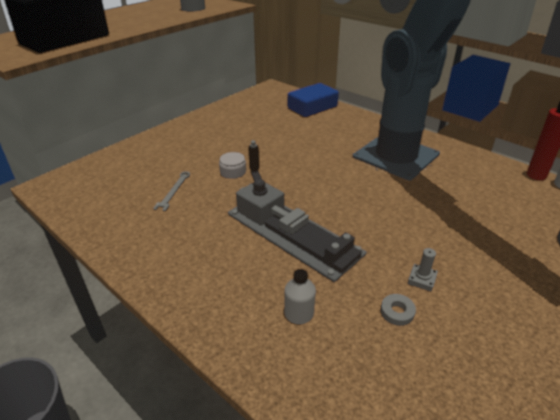

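The top view shows the clamp at (275,235) with the stop on the left (world +y) and the crank on the right. The sleeve is at (346,247) and the axle at (152,262). The scene view shows the axle upright, with the bearing and bottle nearby.

```bash
python3 - <<'E'
from h import *
P=np.load('top0.npy')
def blob(name,x0,x1,y0,y1,z0,z1):
    m=np.zeros(P.shape[:2],bool); m[y0:y1,x0:x1]=1
    m&=(P[...,2]>z0)&(P[...,2]<z1); q=P[m]
    if len(q)==0: print(name,'none');return
    r=cv2.minAreaRect((q[:,:2]*1000).astype(np.float32))
    print(name,len(q),q.mean(0).round(4),'mid',((q.min(0)+q.max(0))/2).round(4),'rect',np.round(r[0],1),np.round(r[1],1),round(r[2],1))
blob('table',100,130,300,340,-.1,.1)
blob('axle shaft',130,175,240,285,.06,.12)
blob('axle flange',130,175,240,285,.010,.12)
blob('sleeve',325,370,230,270,.15,.22)
blob('housing',290,350,205,265,.065,.085)
blob('clamp',195,360,195,275,.006,.3)
blob('stop',200,235,205,265,.05,.07)
blob('jaw',260,300,205,265,.05,.065)
blob('bearing',130,175,195,235,.01,.05)
im=cv2.imread('pics/top0.png')
a=cv2.resize(im[200:290,120:370],None,fx=3.2,fy=3.2,interpolation=cv2.INTER_CUBIC)
cv2.imwrite('pics/topcrop.png',cv2.convertScaleAbs(a,alpha=1.6))
E
```

```text
table 1195 [ 3.021e-01  4.422e-01 -1.000e-04] mid [ 0.3019  0.4422 -0.0008] rect [301.9 442.2] [ 85.9 109. ] 89.6
axle shaft 122 [0.4604 0.3278 0.0842] mid [0.4607 0.3289 0.0774] rect [460.8 328.9] [29.1 25.8] 87.8
axle flange 465 [0.4607 0.3241 0.0377] mid [0.4618 0.3287 0.0523] rect [460.2 329.5] [56.8 59.8] 14.6
sleeve 126 [ 0.4945 -0.167   0.1804] mid [ 0.4947 -0.1684  0.1751] rect [ 494.7 -168.3] [26.3 26.1] 88.4
housing 1071 [ 0.5301 -0.1132  0.0738] mid [ 0.5267 -0.1181  0.075 ] rect [ 527.6 -117.7] [98.6 90.1] 88.1
clamp 6671 [ 0.5302 -0.0014  0.0403] mid [5.268e-01 1.000e-04 1.012e-01] rect [5.279e+02 4.000e-01] [432.8 195.7] 88.9
stop 363 [0.5364 0.1451 0.0602] mid [0.5367 0.1459 0.06  ] rect [536.7 145.8] [31.2 78.9] 87.6
jaw 444 [ 0.5325 -0.0045  0.0558] mid [ 0.5325 -0.019   0.0565] rect [532.4 -19.1] [86.2 67.7] 89.3
bearing 457 [0.5822 0.333  0.0193] mid [0.5833 0.3341 0.0187] rect [582.1 333.8] [71.7 70.6] 19.8
```

View pics/topcrop.png

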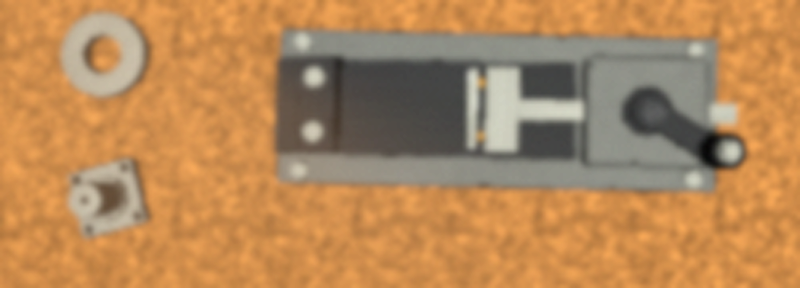

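```bash
python3 -m crank '[[[-0.0357,-0.0202,0],0,0],[[-0.0357,-0.0202,0],0,0],[[-0.0357,-0.0202,0],0,0],[[-0.0357,-0.0202,0],0,0],[[-0.0357,-0.0202,0],0,0],[[-0.0357,-0.0202,0],0,0],[[-0.0357,-0.0202,0],0,0],[[-0.0357,-0.0202,0],0,0],[[0,0,0],7,0],[[0,0,0],7,0],[[0,0,0],7,0],[[0,0,0],7,0]]'
python3 -m crank '[[[0,0,0],7,0],[[0,0,0],7,0],[[0,0,0],7,0],[[0,0,0],2.3,0],[[0,0,0],0,0],[[0,0,0],0,0]]'
python3 - <<'E'
from h import *
c=cam('wrist'); cv2.imwrite('pics/w1.png',c['frame']); P=cloud(c); np.save('w1.npy',P)
s=ctrl.state(); print(s['ee_pos'],s['tcp_rot'],s['q'],s['wrist_force'],c['o'],c['attitude'],c['fx'])
E
```

```text
t: 1.1
ee_pos: [0.4601, 0.3286, 0.2082]
tcp_rot: [-3.141, -0.0, 2.225]
wrist_force: [-0.5, -0.1, -0.4]
opening: 0.088
grip_force: 0.0
t: 1.6
ee_pos: [0.4599, 0.3291, 0.2082]
tcp_rot: [-3.141, 0.0, 1.827]
wrist_force: [-0.7, -1.0, 0.3]
opening: 0.0881
grip_force: 0.0
[0.46000851 0.32907301 0.20831962] [-3.14121039e+00  2.30119052e-04  1.82733579e+00] [-0.89888079  0.39833213  0.25697065  1.77926145 -0.11894584  0.97952608
 -0.33814824] [ 0.35802099 -0.29185734  0.64905536] [0.44230741 0.39826245 0.38426838] [ 2.86681940e+00 -1.65075868e-04  2.55293691e-01] 361.03102911225704
```

View pics/w1.png

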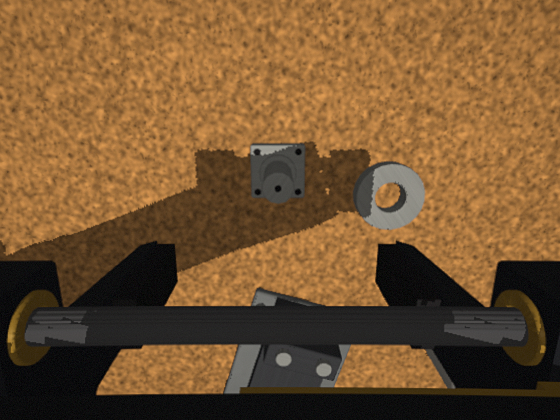

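The wrist view shows the axle at (278,170), with the flange square to the tool. The bolt holes are near (257,153), (299,152), (258,192) and (298,192). The bearing at (390,195) is clear of the fingers.

```bash
python3 - <<'E'
from h import *
P=np.load('w1.npy'); im=cv2.imread('pics/w1.png')
m=np.zeros(P.shape[:2],bool); m[120:225,230:325]=1
for a,b in((.012,.024),(.012,.1),(.078,.1)):
    q=P[m&(P[...,2]>a)&(P[...,2]<b)]; r=cv2.minAreaRect((q[:,:2]*1000).astype(np.float32)); print(len(q),q.mean(0).round(4),np.round(r[0],1),np.round(r[1],1),r[2])
# holes
g=cv2.cvtColor(im,cv2.COLOR_BGR2GRAY); pts=[]
for u,v in((257,153),(299,152),(258,192),(298,192)):
    w=255.-g[v-5:v+6,u-5:u+6]; w=np.clip(w-np.percentile(w,75),0,None); yy,xx=np.mgrid[-5:6,-5:6]
    pts.append((u+(w*xx).sum()/w.sum(),v+(w*yy).sum()/w.sum()))
c=cam('wrist'); X=onplane(c,pts,.018)[:,:2]; print(np.round(pts,1),X.round(4),X.mean(0))
for i,j in((0,1),(2,3),(0,2),(1,3)):
    d=X[j]-X[i]; print(np.degrees(np.arctan2(d[1],d[0])),np.linalg.norm(d))
E
```

```text
1573 [0.4605 0.3348 0.0177] [462.5 328.4] [56.1 56.1] 14.623644828796387
2971 [0.4608 0.3339 0.0415] [462.5 328.4] [56.1 56.1] 14.623644828796387
848 [0.462  0.3295 0.0872] [462.2 328.6] [27.3 26.9] 18.81175994873047
[[256.7 151.9]
 [298.  151.5]
 [257.4 191.7]
 [297.5 191.5]] [[0.4367 0.3425]
 [0.4772 0.3535]
 [0.4473 0.3022]
 [0.4879 0.3129]] [0.46225924 0.32777533]
15.220479849021064 0.04193379634498058
14.86224237446923 0.04201611354419502
-75.26205992217238 0.041686773591188886
-75.14773088610426 0.04194886226666088
```

```bash
python3 -m crank '[[[-0.0012,0.0022,0.03],0,0],[[0,0,0.03],0,0],[[0,0,0.03],0,0],[[0,0,0.03],0,0],[[0,0,0.025],0,0],[[0,0,0.018],0,0],[[0,0,0],0,0],[[0,0,0],0,1],[[0,0,0],0,1],[[0,0,0],0,1],[[0,0,0],0,1],[[0,0,0],0,1]]' 40
python3 -m crank '[[[0,0,0],0,1],[[0,0,0],0,1],[[0,0,0],0,1]]'
```

```text
t: 2.7
ee_pos: [0.4632, 0.3291, 0.0466]
tcp_rot: [3.14, -0.001, 1.826]
wrist_force: [-0.1, 0.6, -0.1]
opening: 0.0567
grip_force: 0.0
t: 2.95
ee_pos: [0.4627, 0.3286, 0.0457]
tcp_rot: [3.141, -0.0, 1.826]
wrist_force: [-0.7, 0.2, 0.9]
opening: 0.0373
grip_force: 0.0
```

```bash
python3 -m crank '[[[0,0,0],0,1],[[0,0,0],0,1],[[0,0,0],0,1],[[0,0,0],0,1],[[0,0,0],0,1],[[0,0,-0.01],0,1],[[0,0,-0.03],0,1],[[0,0,-0.03],0,1],[[0,0,-0.03],0,1],[[0,0,-0.02],0,1],[[0,0,0],0,1]]'
python3 - <<'E'
from h import *
P=np.load('top0.npy'); 
# clamp axis angle & extents by height bands, clamp frame guess
th=np.radians(-2.0); ex=np.array([np.cos(th),np.sin(th)]); ey=np.array([-np.sin(th),np.cos(th)])
m=np.zeros(P.shape[:2],bool); m[195:275,195:362]=1
def band(a,b,ylo=-1,yhi=1):
    q=P[m&(P[...,2]>a)&(P[...,2]<b)][:,:2]; l=np.c_[q@ex,q@ey]; l=l[(l[:,1]>ylo)&(l[:,1]<yhi)]; return l
for n,a,b,lo,hi in(('base',.004,.026,-1,1),('stop',.054,.066,.1,1),('plate',.015+.03-.02,.062,.0,.05),('bed',.027,.034,.05,.12)):
    l=band(a,b,lo,hi); print(n,len(l),np.percentile(l,[0,1,5,50,95,99,100],axis=0).round(4).tolist())
    if n in('base','stop'):
        mask=np.zeros(m.shape); 
        r=cv2.minAreaRect((l*1000).astype(np.float32)); print(r)
for y in np.arange(0,.18,.005):
    l=P[m]; k=np.abs(l[:,:2]@ey-y)<.0025; k&=np.abs(l[:,:2]@ex-.528)<.03; print(round(y,3),l[k,2].mean().round(4),l[k,2].max().round(4),end=' | ')
E
```

```text
t: 3.87
ee_pos: [0.4652, 0.3299, 0.1697]
tcp_rot: [3.135, -0.003, 1.825]
wrist_force: [1.1, 0.8, -7.2]
opening: 0.0269
grip_force: 40.0
base 2799 [[0.4201, -0.2155], [0.4341, -0.1797], [0.4672, -0.1543], [0.5152, 0.0366], [0.595, 0.1913], [0.6176, 0.2171], [0.6404, 0.2392]]
((530.2119140625, 11.684402465820312), (214.17662048339844, 450.903564453125), 1.3497281074523926)
stop 316 [[0.492, 0.1487], [0.4922, 0.1492], [0.4948, 0.1502], [0.5313, 0.1635], [0.5674, 0.1777], [0.5702, 0.1789], [0.5707, 0.1793]]
((531.2880249023438, 163.9901580810547), (30.074567794799805, 78.97303009033203), 89.38835906982422)
plate 545 [[0.4926, 0.0], [0.4929, 0.0004], [0.4959, 0.0027], [0.5319, 0.0241], [0.5663, 0.0475], [0.5701, 0.049], [0.5704, 0.0495]]
bed 601 [[0.4914, 0.0501], [0.4919, 0.0505], [0.4949, 0.0535], [0.5307, 0.0853], [0.5679, 0.1165], [0.5708, 0.1193], [0.5714, 0.1199]]
0.0 0.0353 0.0571 | 0.005 0.0574 0.0626 | 0.01 0.0567 0.0625 | 0.015 0.0566 0.0607 | 0.02 0.057 0.0616 | 0.025 0.0572 0.063 | 0.03 0.0472 0.0596 | 0.035 0.0407 0.0594 | 0.04 0.0539 0.0606 | 0.045 0.0361 0.0586 | 0.05 0.029 0.034 | 0.055 0.0291 0.035 | 0.06 0.0289 0.0361 | 0.065 0.029 0.0339 | 0.07 0.0296 0.0344 | 0.075 0.0283 0.0332 | 0.08 0.029 0.0349 | 0.085 0.029 0.0343 | 0.09 0.0294 0.0354 | 0.095 0.0291 0.0335 | 0.1 0.0292 0.036 | 0.105 0.0289 0.0345 | 0.11 0.0291 0.033 | 0.115 0.0292 0.036 | 0.12 0.0294 0.0343 | 0.125 0.0301 0.036 | 0.13 0.0295 0.0342 | 0.135 0.0295 0.035 | 0.14 0.0285 0.0351 | 0.145 0.0293 0.0346 | 0.15 0.0475 0.0656 | 0.155 0.0591 0.0647 | 0.16 0.0609 0.0711 | 0.165 0.0627 0.07 | 0.17 0.0629 0.0686 | 0.175 0.0601 0.068 |
```

```bash
python3 -m crank '[[[0,0,0],5.6,1],[[0,0,0],5.6,1],[[0,0,0],5.6,1],[[-0.031,0.0101,0],0,1],[[-0.031,0.0101,0],0,1],[[-0.031,0.0101,0],0,1],[[-0.031,0.0101,0],0,1],[[-0.031,0.0101,0],0,1],[[-0.031,0.0101,0],0,1],[[-0.031,0.0101,0],0,1],[[-0.031,0.0101,0],0,1],[[0,0,0],0,1]]'
python3 -m crank '[[[0,0,0],0,1],[[0,0,0],0,1],[[0,0,0],0,1],[[0,0,0],0,1],[[0,0,0],0,1]]'
python3 - <<'E'
from h import *
c=cam('wrist'); cv2.imwrite('pics/w2.png',c['frame']); P=cloud(c); np.save('w2.npy',P)
s=ctrl.state(); print(s['ee_pos'],s['tcp_rot'],s['wrist_force'],s['moment'])
E
```

```text
t: 4.87
ee_pos: [0.5345, 0.0683, 0.1643]
tcp_rot: [3.141, 0.006, 1.523]
wrist_force: [1.0, -4.6, -7.1]
opening: 0.0269
grip_force: 40.0
t: 5.28
ee_pos: [0.5334, 0.0786, 0.1652]
tcp_rot: [-3.141, -0.0, 1.534]
wrist_force: [0.3, -0.5, -8.0]
opening: 0.0267
grip_force: 40.0
[0.53357164 0.07843027 0.16533899] [-3.14137661e+00 -6.84700295e-05  1.53373948e+00] [ 0.30921938 -0.4997187  -7.00935012] [-0.05690677  0.07428722 -0.01726521]
```

View pics/w2.png

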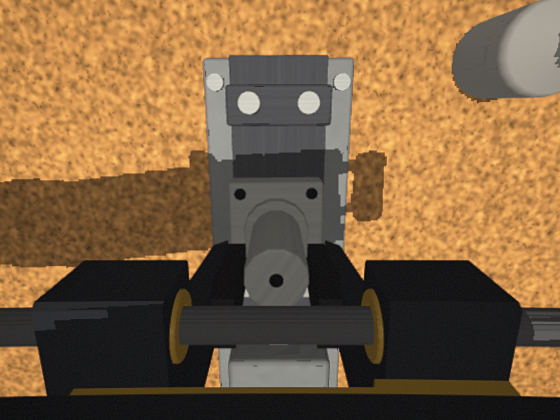

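The wrist view shows the held axle centred over the bed. The stop is at rows 85-125, the base corner bolts are at (214,81) and (343,81), and the flange holes are at (240,194) and (311,193).

```bash
python3 - <<'E'
from h import *
P=np.load('w2.npy'); Z=P[...,2]
def rect(n,u0,u1,v0,v1,a,b):
    m=np.zeros(Z.shape,bool); m[v0:v1,u0:u1]=1; q=P[m&(Z>a)&(Z<b)]
    r=cv2.minAreaRect((q[:,:2]*1000).astype(np.float32)); print(n,len(q),q[:,2].mean().round(4),np.round(r[0],1),np.round(r[1],1),round(r[2],2)); return q
s=rect('stop',215,345,70,140,.056,.063)
f=rect('flange',225,330,160,250,.128,.144)
h=rect('all axle',225,330,160,310,.128,.3)
b=rect('bed',225,340,125,180,.026,.034)
def edge(q,n,axis,side):  # line through extreme points binned along other axis
    o=1-axis; bins=np.arange(q[:,o].min()+.004,q[:,o].max()-.004,.004); pts=[]
    for t in bins:
        k=np.abs(q[:,o]-t)<.002
        if k.sum()>3: pts.append((t,(np.max if side>0 else np.min)(q[k,axis])))
    pts=np.array(pts); p=np.polyfit(pts[:,0],pts[:,1],1); print(n,'slope deg',np.degrees(np.arctan(p[0])).round(2),'at mean',pts[:,0].mean().round(4),np.polyval(p,pts[:,0].mean()).round(4))
edge(s,'stop front',1,-1); edge(s,'stop back',1,1); edge(s,'stop left',0,-1); edge(s,'stop right',0,1)
edge(f,'flange far',1,1); edge(f,'flange L',0,-1); edge(f,'flange R',0,1)
m=np.zeros(Z.shape,bool); m[55:240,195:365]=1; q=P[m&(Z>.005)&(Z<.022)]
q=q[(q[:,1]>.1)]
edge(q,'base L',0,-1);edge(q,'base R',0,1);edge(q,'base far',1,1); print(q[:,2].mean())
E
```

```text
stop 3479 0.0598 [537.6 145.1] [29.4 80.8] 88.52
flange 3902 0.1367 [533.6  82.5] [42.6 56. ] 88.09
all axle 12674 0.1822 [533.6  82.4] [51.3 56.1] 87.92
bed 4816 0.0297 [536.2 104.8] [46.9 81. ] 87.77
stop front slope deg -1.84 at mean 0.5369 0.1308
stop back slope deg -1.38 at mean 0.5369 0.1596
stop left slope deg 1.85 at mean 0.1434 0.4974
stop right slope deg 0.51 at mean 0.1434 0.5773
flange far slope deg -1.73 at mean 0.5333 0.1036
flange L slope deg 1.26 at mean 0.0806 0.5057
flange R slope deg 1.5 at mean 0.0806 0.5612
base L slope deg 2.52 at mean 0.142 0.4726
base R slope deg 1.77 at mean 0.142 0.6022
base far slope deg -6.26 at mean 0.5367 0.1781
0.012338658319051473
```

```bash
python3 -m crank '[[[0.0041,0.0017,0],0,1],[[0,0,0.025],0,1],[[0,0,0.025],0,1],[[0,0,0.02],0,1],[[0,0,0.01],0,1],[[0,0,0.004],0,1],[[0,0,0],0,1],[[0,0,0],0,1],[[0,0,0],0,1]]'
python3 -m crank '[[[0,0,0.001],0,1],[[0,0,0.001],0,1],[[0,0,0],0,1],[[0,0,0],0,1]]'
```

```text
t: 6.08
ee_pos: [0.5369, 0.0819, 0.0828]
tcp_rot: [3.139, -0.001, 1.532]
wrist_force: [0.1, 0.3, -7.2]
opening: 0.0268
grip_force: 40.0
t: 6.42
ee_pos: [0.5357, 0.0816, 0.0797]
tcp_rot: [3.141, -0.0, 1.532]
wrist_force: [-0.5, 0.1, -7.6]
opening: 0.0271
grip_force: 40.0
```

```bash
python3 -m crank '[[[0,0,0.001],0,1],[[0,0,0.001],0,1],[[0,0,0],0,1],[[0,0,0],0,1],[[0,0,0],0,1]]'; python3 -m crank '[[[0,0,0.0005],0,1],[[0,0,0.0005],0,1],[[0,0,0],0,1],[[0,0,0],0,1]]'
```

```text
t: 6.83
ee_pos: [0.5357, 0.0816, 0.0775]
tcp_rot: [-3.142, 0.0, 1.532]
wrist_force: [-0.0, -1.1, -7.5]
opening: 0.0267
grip_force: 40.0
t: 7.17
ee_pos: [0.5359, 0.0814, 0.0768]
tcp_rot: [3.141, 0.0, 1.532]
wrist_force: [-1.4, -0.5, -3.3]
opening: 0.0266
grip_force: 40.0
```

```bash
python3 -m crank '[[[0,0,0.0005],0,1],[[0,0,0],0,1],[[0,0,0],0,1],[[0,0,0],0,0.7],[[0,0,0],0,0.6],[[0,0,0],0,0.4],[[0,0,0],0,0.2],[[0,0,0],0,0],[[0,0,0],0,0],[[0,0,0],0,0]]'; python3 -m crank '[[[0,0,-0.01],0,0],[[0,0,-0.03],0,0],[[0,0,-0.03],0,0],[[0,0,-0.03],0,0],[[0,0,-0.03],0,0],[[0,0,0],0,0],[[0,0,0],0,0],[[0,0,0],0,0]]'
python3 - <<'E'
from h import *
c=cam('wrist'); cv2.imwrite('pics/w3.png',c['frame']); P=cloud(c); np.save('w3.npy',P)
s=ctrl.state(); print(s['ee_pos'],s['tcp_rot'],s['wrist_force'])
E
```

```text
t: 8.0
ee_pos: [0.5358, 0.0819, 0.076]
tcp_rot: [3.141, -0.0, 1.532]
wrist_force: [-0.1, -1.0, -0.1]
opening: 0.0646
grip_force: 0.0
t: 8.67
ee_pos: [0.5353, 0.0817, 0.206]
tcp_rot: [-3.141, -0.0, 1.532]
wrist_force: [0.4, 0.6, -0.5]
opening: 0.0884
grip_force: 0.0
[0.53486936 0.08162158 0.20529852] [-3.14009456e+00  3.51029710e-04  1.53245388e+00] [ 0.22806857 -0.2416763   0.03420532]
```

View pics/w3.png

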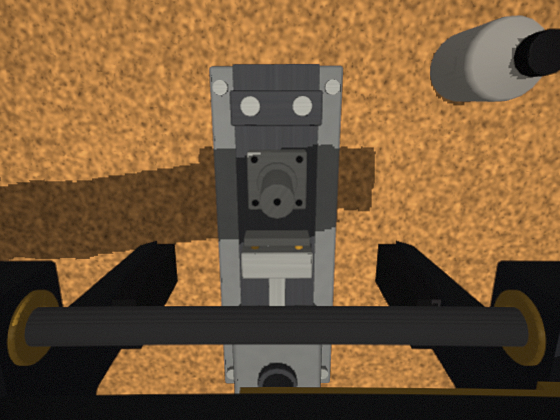

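The wrist view shows the axle standing on the bed at (277,180), between the plate (row 240) and the stop (row 122). The gripper is clear of it.

```bash
python3 - <<'E'
from h import *
P=np.load('w3.npy'); Z=P[...,2]
def rect(n,u0,u1,v0,v1,a,b):
    m=np.zeros(Z.shape,bool); m[v0:v1,u0:u1]=1; q=P[m&(Z>a)&(Z<b)]
    r=cv2.minAreaRect((q[:,:2]*1000).astype(np.float32)); print(n,len(q),q[:,2].mean().round(4),np.round(r[0],1),np.round(r[1],1),round(r[2],2))
rect('stop',215,345,80,135,.056,.064); rect('flange',240,315,140,220,.042,.2); rect('shaft',240,315,140,225,.11,.13); rect('bed',225,340,125,235,.026,.034); rect('jaw',235,320,248,285,.053,.062); rect('plate',235,320,225,247,.049,.06)
c=cam('top'); P=cloud(c); Z=P[...,2]; cv2.imwrite('pics/top2.png',c['frame'])
rect('sleeve',325,370,230,270,.15,.22); rect('hub',300,345,215,260,.125,.16); rect('arm',300,360,215,265,.09,.15); rect('housing',290,350,205,265,.068,.082); rect('base',195,360,195,275,.006,.02)
E
```

```text
stop 2729 0.0597 [537.6 145.1] [29.5 80.8] 87.71
flange 3593 0.0723 [536.1  78.2] [56.2 56.1] 88.18
shaft 1025 0.1173 [536.2  78.2] [27.2 26.9] 88.42
bed 4734 0.0297 [535.   72.3] [111.1  80.7] 88.16
jaw 1986 0.0576 [532.2  -7.2] [34.  70.8] 87.9
plate 652 0.0547 [533.4  19.5] [ 8.9 63.5] 87.87
sleeve 126 0.1804 [ 494.7 -168.2] [26.  26.2] 89.9
hub 23 0.1441 [ 495.2 -159.9] [10.  26.9] 86.72
arm 260 0.1073 [ 514.6 -139.3] [77.6 29.5] 57.19
housing 1031 0.074 [ 527.3 -118. ] [98.5 90.2] 88.48
base 1556 0.0111 [529.  -77.2] [197.7 299.6] 4.26
```

```bash
python3 -m crank '[[[0,0,-0.02],0,0],[[-0.0314,-0.00385,0],0,0],[[-0.0314,-0.00385,0],0,0],[[-0.0314,-0.00385,0],0,0],[[-0.0314,-0.00385,0],0,0],[[-0.0314,-0.00385,0],0,0],[[-0.0314,-0.00385,0],0,0],[[-0.0314,-0.00385,0],0,0],[[-0.0314,-0.00385,0],0,0],[[0,0,0],0,0],[[0,0,0],0,0],[[0,0,0],0,0]]'
python3 - <<'E'
from h import *
c=cam('wrist'); cv2.imwrite('pics/w4.png',c['frame']); P=cloud(c); Z=P[...,2]
s=ctrl.state(); print(s['ee_pos'],s['tcp_rot'],s['q'].round(2),s['wrist_force'])
for a,b in((.176,.184),(.184,.192),(.14,.2),(.10,.13)):
    q=P[(Z>a)&(Z<b)&(np.hypot(P[...,0]-.4947,P[...,1]+.1682)<.03)]
    if len(q)>5: print(a,len(q),q.mean(0).round(4),cv2.minAreaRect((q[:,:2]*1000).astype(np.float32)))
q=P[(Z>.09)&(Z<.17)&(np.hypot(P[...,0]-.528,P[...,1]+.118)<.025)]; print(len(q),np.percentile(q[:,2],[5,50,95]),cv2.minAreaRect((q[:,:2]*1000).astype(np.float32)))
E
```

```text
t: 9.77
ee_pos: [0.4949, -0.1673, 0.2252]
tcp_rot: [-3.14, -0.001, 1.533]
wrist_force: [0.6, 1.3, 0.1]
opening: 0.0881
grip_force: 0.0
[ 0.49519198 -0.16665305  0.2252792 ] [-3.14019287e+00 -7.80366364e-04  1.53401763e+00] [-0.17  0.32  0.51  1.88 -0.19  0.99  0.38] [0.70138774 0.74626041 0.70662812]
0.176 766 [ 0.4958 -0.1682  0.1795] ((495.849853515625, -170.91232299804688), (27.01688003540039, 27.139413833618164), 26.87518310546875)
0.184 286 [ 0.4957 -0.1678  0.1863] ((495.4906005859375, -169.71841430664062), (17.293731689453125, 14.50847339630127), 3.903416156768799)
0.14 1868 [ 0.4958 -0.1664  0.1778] ((496.01165771484375, -170.5624237060547), (27.62191390991211, 27.6173095703125), 26.87518310546875)
0.1 767 [ 0.5049 -0.1542  0.1089] ((502.6165466308594, -159.6904754638672), (36.562400817871094, 24.069717407226562), 49.68553924560547)
1396 [0.10463316 0.10667511 0.10784385] ((527.1754150390625, -124.62640380859375), (36.8513298034668, 29.104040145874023), 67.62958526611328)
```

View pics/w4.png

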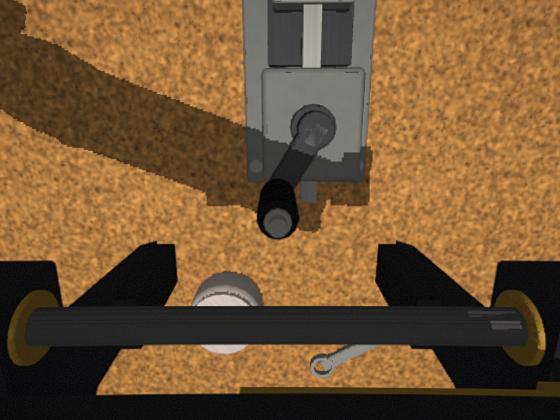

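The wrist view shows the sleeve at (277,215), between the open fingers. The hub is at (314,126), and the tin and spanner are well below.

```bash
python3 -m crank '[[[-0.0025,0.0007,0],0,0],[[0,0,0.03],0,0],[[0,0,0.03],0,0],[[0,0,0.022],0,0],[[0,0,0],0,1],[[0,0,0],0,1],[[0,0,0],0,1],[[0,0,0],0,1],[[0,0,0],0,1],[[0,0,0],0,1],[[0,0,0],0,1],[[0,0,0],0,1]]' 55
python3 -m crank '[[[0,0,0],0,1],[[0,0,0],0,1],[[0,0,0],0,1],[[0,0,0],0,1]]'
python3 - <<'E'
from h import *
c=cv2.imread('pics/w4.png')
s=ctrl.state(); p=s['ee_pos'];print(p,s['tcp_rot'],s['wrist_force'],s['moment'])
E
```

```text
t: 10.82
ee_pos: [0.496, -0.1707, 0.1444]
tcp_rot: [3.141, 0.0, 1.532]
wrist_force: [-0.5, 0.3, -0.6]
opening: 0.0367
grip_force: 0.0
t: 11.15
ee_pos: [0.4956, -0.1708, 0.1441]
tcp_rot: [-3.141, -0.0, 1.532]
wrist_force: [-1.0, 1.2, 2.8]
opening: 0.0264
grip_force: 55.0
[ 0.49564479 -0.17077337  0.14413621] [-3.14130967e+00 -1.11408029e-04  1.53210952e+00] [-1.0222214   1.22870102  2.76262361] [0.01611347 0.4011417  0.00723871]
```

```bash
cat > steps.py <<'E'
# steps.py ax ay a_from da n : tool-frame row shifts along the crank circle (yaw held)
import sys, json, numpy as np
ax,ay,a,da=map(float,sys.argv[1:5]); n=int(sys.argv[5]); r=.06; yaw=1.532
B=np.array([[np.cos(yaw),np.sin(yaw)],[np.sin(yaw),-np.cos(yaw)]])
ph=np.radians(-92)-(a+da*np.arange(n+1))
p=np.c_[ax+r*np.cos(ph),ay+r*np.sin(ph)]@B.T
d=np.diff(np.round(p,4),axis=0)
print('start',(p[0]@B).round(4),'end',(p[-1]@B).round(4),'a_end',round(a+da*n,3)); print(json.dumps(d.round(4).tolist()).replace('], [','],['))
E
python3 steps.py .5272 -.1190 .515 .15 4
```

```text
start [ 0.4958 -0.1702] end [ 0.4724 -0.1435] a_end 1.115
[[0.005, -0.0075],[0.006, -0.0067],[0.007, -0.0057],[0.0077, -0.0046]]
```

```bash
python3 -m crank '[[[0.005,-0.0075,0],0,1],[[0.006,-0.0067,0],0,1]]'; python3 -m crank '[[[0.007,-0.0057,0],0,1],[[0.0077,-0.0046,0],0,1]]';python3 -m crank '[[[0,0,0],0,1],[[0,0,0],0,1]]'; python3 steps.py .5272 -.1190 1.115 .15 6
```

```text
t: 11.32
ee_pos: [0.4842, -0.161, 0.1443]
tcp_rot: [3.136, 0.003, 1.531]
wrist_force: [7.3, -3.7, -7.4]
opening: 0.0264
grip_force: 55.0
t: 11.48
ee_pos: [0.4741, -0.1459, 0.1443]
tcp_rot: [3.136, 0.003, 1.531]
wrist_force: [7.3, -5.7, -7.2]
opening: 0.0268
grip_force: 55.0
t: 11.65
ee_pos: [0.4733, -0.1443, 0.1442]
tcp_rot: [3.139, 0.001, 1.533]
wrist_force: [3.4, -2.0, -2.9]
opening: 0.0265
grip_force: 55.0
start [ 0.4724 -0.1435] end [ 0.474  -0.0913] a_end 2.015
[[0.0084, -0.0033],[0.0087, -0.0021],[0.009, -0.0008],[0.0089, 0.0006],[0.0088, 0.0019],[0.0084, 0.0032]]
```

```bash
python3 -m crank '[[[0.0084,-0.0033,0],0,1],[[0.0087,-0.0021,0],0,1],[[0.009,-0.0008,0],0,1]]'; python3 -m crank '[[[0.0089,0.0006,0],0,1],[[0.0088,0.0019,0],0,1],[[0.0084,0.0032,0],0,1]]'; python3 steps.py .5272 -.1190 2.015 .15 12
```

```text
t: 11.9
ee_pos: [0.4683, -0.12, 0.1443]
tcp_rot: [3.138, 0.003, 1.53]
wrist_force: [6.2, -8.9, -7.3]
opening: 0.0267
grip_force: 55.0
t: 12.15
ee_pos: [0.4741, -0.0946, 0.1442]
tcp_rot: [3.14, 0.004, 1.53]
wrist_force: [2.1, -10.3, -2.9]
opening: 0.0264
grip_force: 55.0
start [ 0.474  -0.0913] end [ 0.5662 -0.0734] a_end 3.815
[[0.0078, 0.0045],[0.0071, 0.0055],[0.0062, 0.0066],[0.0051, 0.0074],[0.0039, 0.008],[0.0028, 0.0086],[0.0013, 0.0089],[0.0001, 0.009],[-0.0013, 0.0089],[-0.0026, 0.0086],[-0.0039, 0.0081],[-0.005, 0.0075]]
```

```bash
python3 -m crank '[[[0.0078,0.0045,0],0,1],[[0.0071,0.0055,0],0,1],[[0.0062,0.0066,0],0,1],[[0.0051,0.0074,0],0,1],[[0.0039,0.008,0],0,1],[[0.0028,0.0086,0],0,1]]'; python3 -m crank '[[[0.0013,0.0089,0],0,1],[[0.0001,0.009,0],0,1],[[-0.0013,0.0089,0],0,1],[[-0.0026,0.0086,0],0,1],[[-0.0039,0.0081,0],0,1],[[-0.005,0.0075,0],0,1]]'; python3 steps.py .5272 -.1190 3.815 .15 10
```

```text
t: 12.65
ee_pos: [0.5134, -0.0621, 0.144]
tcp_rot: [-3.137, 0.001, 1.531]
wrist_force: [-6.5, -4.4, 8.8]
opening: 0.0266
grip_force: 55.0
t: 13.15
ee_pos: [0.5643, -0.0723, 0.144]
tcp_rot: [-3.137, -0.003, 1.533]
wrist_force: [-6.3, 4.7, 10.4]
opening: 0.0265
grip_force: 55.0
start [ 0.5662 -0.0734] end [ 0.5754 -0.1547] a_end 5.315
[[-0.0061, 0.0066],[-0.007, 0.0056],[-0.0078, 0.0045],[-0.0084, 0.0033],[-0.0087, 0.002],[-0.009, 0.0007],[-0.009, -0.0006],[-0.0087, -0.002],[-0.0084, -0.0033],[-0.0078, -0.0045]]
```

```bash
python3 -m crank '[[[-0.0061,0.0066,0],0,1],[[-0.007,0.0056,0],0,1],[[-0.0078,0.0045,0],0,1],[[-0.0084,0.0033,0],0,1],[[-0.0087,0.002,0],0,1]]'; python3 -m crank '[[[-0.009,0.0007,0],0,1],[[-0.009,-0.0006,0],0,1],[[-0.0087,-0.002,0],0,1],[[-0.0084,-0.0033,0],0,1],[[-0.0078,-0.0045,0],0,1]]'; python3 steps.py .5272 -.1190 5.315 .1 7
python3 - <<'E'
from h import *
from scipy.optimize import least_squares as L
p=np.array([(.4956,-.1708),(.4733,-.1443),(.4683,-.12),(.4741,-.0946),(.5134,-.0621),(.5643,-.0723),ctrl.state()['ee_pos'][:2]])
print(L(lambda c:np.hypot(*(p-c[:2]).T)-c[2],[.528,-.118,.06]).x)
s=ctrl.state(); print(s['wrist_force'],s['ee_pos'])
E
```

```text
t: 13.57
ee_pos: [0.5872, -0.1086, 0.1442]
tcp_rot: [-3.141, -0.006, 1.535]
wrist_force: [0.1, 8.9, 4.7]
opening: 0.0266
grip_force: 55.0
t: 13.98
ee_pos: [0.5791, -0.1524, 0.1444]
tcp_rot: [3.136, -0.003, 1.535]
wrist_force: [9.6, 4.3, -4.2]
opening: 0.0266
grip_force: 55.0
start [ 0.5754 -0.1547] end [ 0.5411 -0.1774] a_end 6.015
[[-0.0048, -0.0036],[-0.0044, -0.0041],[-0.0039, -0.0045],[-0.0035, -0.0049],[-0.003, -0.0052],[-0.0025, -0.0055],[-0.0019, -0.0057]]
[ 0.52831726 -0.12034499  0.06005042]
[ 9.5869389   4.34539037 -4.16525899] [ 0.57905491 -0.15241721  0.14440418]
```

```bash
cat > f.py <<'E'
from h import *
s=ctrl.state(); d=s['ee_pos'][:2]-[.5283,-.1203]; r=np.hypot(*d); u=d/r; ph=np.degrees(np.arctan2(d[1],d[0]))
F=s['wrist_force'][:2]; t=np.array([u[1],-u[0]]) # clockwise
print('a',round(np.radians((-92-ph)%360),3),'r',r.round(4),'Ft(resist)',-(F@t).round(2),'Fr',(F@u).round(2),'Fz',s['wrist_force'][2].round(1))
E
python3 -m crank '[[[-0.0053,-0.0025,0],0,1],[[-0.0052,-0.0041,0],0,1],[[-0.0039,-0.0045,0],0,1]]'|head -1; python3 f.py; python3 -m crank '[[[-0.0035,-0.0049,0],0,1],[[-0.003,-0.0052,0],0,1]]'|head -1; python3 f.py;python3 -m crank '[[[-0.0025,-0.0055,0],0,1],[[-0.0019,-0.0057,0],0,1]]'|head -1; python3 f.py; python3 steps.py .5283 -.1203 6.015 .08 12
```

```text
t: 14.23
a 5.562 r 0.0603 Ft(resist) 7.85 Fr 2.44 Fz -2.9
t: 14.4
a 5.765 r 0.0602 Ft(resist) 8.35 Fr 2.79 Fz -4.1
t: 14.57
a 5.97 r 0.0602 Ft(resist) 8.91 Fr 1.21 Fz -5.1
start [ 0.5422 -0.1787] end [ 0.4884 -0.1651] a_end 6.975
[[-0.0011, -0.0047],[-0.0007, -0.0047],[-0.0004, -0.0048],[0.0001, -0.0048],[0.0004, -0.0048],[0.0008, -0.0047],[0.0012, -0.0047],[0.0015, -0.0045],[0.0019, -0.0044],[0.0023, -0.0043],[0.0025, -0.004],[0.0029, -0.0038]]
```

```bash
python3 -m crank '[[[-0.0011,-0.0047,0],0,1],[[-0.0007,-0.0047,0],0,1],[[-0.0004,-0.0048,0],0,1]]'|head -1; python3 f.py; python3 -m crank '[[[0.0001,-0.0048,0],0,1],[[0.0004,-0.0048,0],0,1],[[0.0008,-0.0047,0],0,1]]'|head -1; python3 f.py;python3 -m crank '[[[0.0012,-0.0047,0],0,1],[[0.0015,-0.0045,0],0,1]]'|head -1; python3 f.py
```

```text
t: 14.82
a 6.214 r 0.0602 Ft(resist) 8.61 Fr 0.57 Fz -5.3
t: 15.07
a 0.171 r 0.0602 Ft(resist) 8.29 Fr 0.07 Fz -6.7
t: 15.23
a 0.332 r 0.0601 Ft(resist) 8.46 Fr -0.38 Fz -6.3
```

```bash
python3 steps.py .5283 -.1203 6.655 .05 12; python3 - <<'E'
from h import *
c=cam('top'); P=cloud(c); Z=P[...,2]; m=np.zeros(Z.shape,bool); m[200:270,200:300]=1
for n,a,b in(('axle shaft',.095,.135),('jaw/plate',.048,.062)):
    q=P[m&(Z>a)&(Z<b)&((P[...,1]<.125))]
    if len(q): print(n,len(q),q.mean(0).round(4),q.min(0).round(4),q.max(0).round(4))
E
```

```text
start [ 0.5046 -0.1754] end [ 0.4776 -0.1524] a_end 7.255
[[0.0011, -0.0028],[0.0013, -0.0027],[0.0015, -0.0026],[0.0015, -0.0026],[0.0017, -0.0025],[0.0018, -0.0024],[0.0019, -0.0023],[0.002, -0.0022],[0.0022, -0.0021],[0.0022, -0.002],[0.0023, -0.0019],[0.0025, -0.0018]]
axle shaft 103 [0.5355 0.1015 0.1168] [0.5219 0.0891 0.1028] [0.5492 0.1141 0.1232]
jaw/plate 680 [0.5327 0.0414 0.054 ] [ 0.4992 -0.0621  0.048 ] [0.5671 0.1233 0.062 ]
```

```bash
python3 -m crank '[[[0.0011,-0.0028,0],0,1],[[0.0013,-0.0027,0],0,1],[[0.0015,-0.0026,0],0,1]]'|head -1; python3 f.py; python3 -m crank '[[[0.0015,-0.0026,0],0,1],[[0.0017,-0.0025,0],0,1],[[0.0018,-0.0024,0],0,1]]'|head -1; python3 f.py;python3 -m crank '[[[0.0019,-0.0023,0],0,1],[[0.002,-0.0022,0],0,1]]'|head -1; python3 f.py
```

```text
t: 15.53
a 0.48 r 0.0601 Ft(resist) 7.45 Fr -0.74 Fz -5.9
t: 15.78
a 0.629 r 0.0601 Ft(resist) 8.5 Fr -1.22 Fz -6.7
t: 15.95
a 0.726 r 0.0601 Ft(resist) 8.97 Fr -1.93 Fz -6.3
```

```bash
python3 -m crank '[[[0.0022,-0.0021,0],0,1],[[0.0022,-0.002,0],0,1]]'|head -1; python3 f.py; python3 -m crank '[[[0.0023,-0.0019,0],0,1],[[0.0025,-0.0018,0],0,1]]'|head -1; python3 f.py; python3 steps.py .5283 -.1203 7.255 .03 14
```

```text
t: 16.12
a 0.823 r 0.06 Ft(resist) 8.69 Fr -2.56 Fz -8.2
t: 16.28
a 0.919 r 0.0599 Ft(resist) 10.37 Fr -1.73 Fz -7.8
start [ 0.4776 -0.1524] end [ 0.4689 -0.1289] a_end 7.675
[[0.0015, -0.001],[0.0015, -0.0009],[0.0015, -0.0009],[0.0016, -0.0009],[0.0016, -0.0008],[0.0017, -0.0007],[0.0016, -0.0008],[0.0017, -0.0006],[0.0017, -0.0006],[0.0017, -0.0006],[0.0017, -0.0005],[0.0018, -0.0005],[0.0017, -0.0004],[0.0018, -0.0003]]
```

```bash
python3 -m crank '[[[0.0015,-0.001,0],0,1],[[0.0015,-0.0009,0],0,1]]'|head -1; python3 f.py; python3 -m crank '[[[0.0015,-0.0009,0],0,1],[[0.0016,-0.0009,0],0,1]]'|head -1; python3 f.py; python3 -m crank '[[[0.0016,-0.0008,0],0,1]]'|head -1; python3 f.py
```

```text
t: 16.45
a 0.976 r 0.06 Ft(resist) 9.65 Fr -1.6 Fz -8.4
t: 16.62
a 1.032 r 0.06 Ft(resist) 10.76 Fr -2.53 Fz -7.3
t: 16.7
a 1.06 r 0.0599 Ft(resist) 10.66 Fr -1.41 Fz -8.2
```

```bash
python3 -m crank '[[[0.0017,-0.0007,0],0,1],[[0.0016,-0.0008,0],0,1]]'|head -1; python3 f.py; python3 -m crank '[[[0.0017,-0.0006,0],0,1]]'|head -1; python3 f.py; python3 -m crank '[[[0.0017,-0.0006,0],0,1]]'|head -1; python3 f.py
```

```text
t: 16.87
a 1.118 r 0.0599 Ft(resist) 10.64 Fr -3.18 Fz -8.0
t: 16.95
a 1.146 r 0.0599 Ft(resist) 11.64 Fr -2.55 Fz -6.8
t: 17.03
a 1.174 r 0.0598 Ft(resist) 10.8 Fr -1.61 Fz -6.5
```

```bash
for i in 1; do python3 -m crank '[[[0.0011,-0.0004,0],0,1]]'|head -1; python3 f.py; python3 -m crank '[[[0.0011,-0.0003,0],0,1]]'|head -1; python3 f.py; python3 -m crank '[[[0.0011,-0.0003,0],0,1]]'|head -1; python3 f.py; python3 -m crank '[[[0.0011,-0.0003,0],0,1]]'|head -1; python3 f.py; done
```

```text
t: 17.12
a 1.195 r 0.0599 Ft(resist) 11.25 Fr -2.5 Fz -7.3
t: 17.2
a 1.212 r 0.0599 Ft(resist) 10.57 Fr -2.11 Fz -6.1
t: 17.28
a 1.229 r 0.0598 Ft(resist) 11.64 Fr -2.65 Fz -6.1
t: 17.37
a 1.247 r 0.0599 Ft(resist) 10.86 Fr -1.93 Fz -6.7
```

```bash
python3 -m crank '[[[0.0011,-0.0002,0],0,1]]'|head -1; python3 f.py; python3 -m crank '[[[0.0011,-0.0002,0],0,1]]'|head -1; python3 f.py; python3 -m crank '[[[0.0011,-0.0002,0],0,1]]'|head -1; python3 f.py; python3 -m crank '[[[0.0011,-0.0002,0],0,1]]'|head -1; python3 f.py
```

```text
t: 17.45
a 1.265 r 0.0598 Ft(resist) 11.9 Fr -1.29 Fz -6.2
t: 17.53
a 1.283 r 0.0598 Ft(resist) 11.73 Fr -1.35 Fz -6.2
t: 17.62
a 1.3 r 0.0598 Ft(resist) 11.39 Fr -1.65 Fz -5.1
t: 17.7
a 1.318 r 0.0598 Ft(resist) 11.8 Fr -1.24 Fz -5.1
```

```bash
python3 -m crank '[[[0.0011,-0.0001,0],0,1]]'|head -1; python3 f.py; python3 -m crank '[[[0.0011,-0.0001,0],0,1]]'|head -1; python3 f.py; python3 -m crank '[[[0.0011,-0.0001,0],0,1]]'|head -1; python3 f.py
```

```text
t: 17.78
a 1.335 r 0.0598 Ft(resist) 11.58 Fr -1.25 Fz -4.7
t: 17.87
a 1.352 r 0.0598 Ft(resist) 11.19 Fr -0.75 Fz -4.1
t: 17.95
a 1.37 r 0.0598 Ft(resist) 12.25 Fr -0.52 Fz -4.2
```

```bash
python3 -m crank '[[[0.0011,0,0],0,1]]'|head -1; python3 f.py; python3 -m crank '[[[0.0011,0,0],0,1]]'|head -1; python3 f.py; python3 -m crank '[[[0.0011,0,0],0,1]]'|head -1; python3 f.py
```

```text
t: 18.03
a 1.387 r 0.0598 Ft(resist) 11.6 Fr 0.04 Fz -3.7
t: 18.12
a 1.404 r 0.0597 Ft(resist) 12.57 Fr 0.39 Fz -2.4
t: 18.2
a 1.421 r 0.0597 Ft(resist) 12.16 Fr 0.55 Fz -3.1
```

```bash
python3 -m crank '[[[0.0011,0.0001,0],0,1]]'|head -1; python3 f.py; python3 -m crank '[[[0.0011,0.0001,0],0,1]]'|head -1; python3 f.py
```

```text
t: 18.28
a 1.438 r 0.0597 Ft(resist) 13.05 Fr 1.61 Fz -2.3
t: 18.37
a 1.449 r 0.0597 Ft(resist) 14.94 Fr 2.26 Fz -1.3
```

```bash
python3 -m crank '[[[0.0004,0,0],0,1]]'|head -1; python3 f.py; python3 -m crank '[[[0,0,0],0,1]]'|head -1; python3 f.py;  python3 -m crank '[[[0,0,0],0,1]]'|head -1; python3 f.py
```

```text
t: 18.45
a 1.451 r 0.0597 Ft(resist) 14.72 Fr 1.66 Fz -1.9
t: 18.53
a 1.451 r 0.0597 Ft(resist) 15.06 Fr 1.03 Fz -1.6
t: 18.62
a 1.45 r 0.0597 Ft(resist) 14.39 Fr 1.6 Fz -1.9
```

```bash
python3 -m crank '[[[-0.002,0,0],0,1],[[-0.0018,0,0],0,1],[[0,0,0],0,1]]'|head -1; python3 f.py; python3 -m crank '[[[0,0,0],0,0.6],[[0,0,0],0,0.4],[[0,0,0],0,0.2],[[0,0,0],0,0],[[0,0,0],0,0],[[0,0,0],0,0],[[0,0,0],0,0],[[0,0,0],0,0],[[0,0,0],0,0]]'; python3 -m crank '[[[0,0,-0.02],0,0],[[0,0,-0.03],0,0],[[0,0,-0.03],0,0],[[0,0,-0.03],0,0],[[-0.03,0,0],0,0],[[-0.03,0,0],0,0],[[-0.03,0,0],0,0],[[-0.03,0,0],0,0],[[0,0,0],0,0],[[0,0,0],0,0]]'
python3 - <<'E'
from h import *
for n in('top','scene','wrist'):
    c=cam(n); cv2.imwrite(f'pics/{n}9.png',c['frame'])
    if n=='wrist': continue
    P=cloud(c); Z=P[...,2]
    for k,a,b,y0,y1 in(('shaft',.09,.135,.05,.15),('sleeve',.15,.2,-.25,0)):
        q=P[(Z>a)&(Z<b)&(P[...,1]>y0)&(P[...,1]<y1)&(P[...,0]>.44)&(P[...,0]<.6)]
        if len(q): print(n,k,len(q),q.mean(0).round(4),q.max(0).round(4))
a,b=[cv2.imread(f'pics/{n}9.png') for n in('top','wrist')]
cv2.imwrite('pics/final.png',cv2.convertScaleAbs(np.hstack([cv2.resize(a[190:290,190:370],(400,222)),cv2.resize(b,(296,222))]),alpha=1.4))
E
```

```text
t: 18.87
a 1.444 r 0.0597 Ft(resist) 5.85 Fr 1.51 Fz 1.9
t: 19.62
ee_pos: [0.4691, -0.124, 0.144]
tcp_rot: [-3.142, -0.0, 1.532]
wrist_force: [1.0, 0.4, -0.4]
opening: 0.0845
grip_force: 0.0
t: 20.45
ee_pos: [0.4639, -0.2456, 0.254]
tcp_rot: [-3.141, 0.001, 1.529]
wrist_force: [-0.3, 0.9, 0.1]
opening: 0.0882
grip_force: 0.0
top shaft 101 [0.5355 0.1032 0.1158] [0.5492 0.1165 0.1244]
top sleeve 123 [ 0.4678 -0.123   0.1811] [ 0.4801 -0.1105  0.1976]
scene shaft 177 [0.5414 0.105  0.1086] [0.5513 0.1161 0.1195]
scene sleeve 170 [ 0.4737 -0.1221  0.1719] [ 0.4833 -0.1125  0.1958]
```

View pics/final.png

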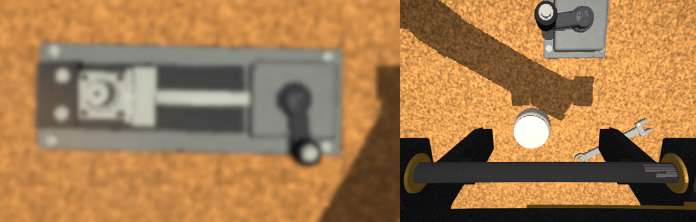

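View pics/scene9.png

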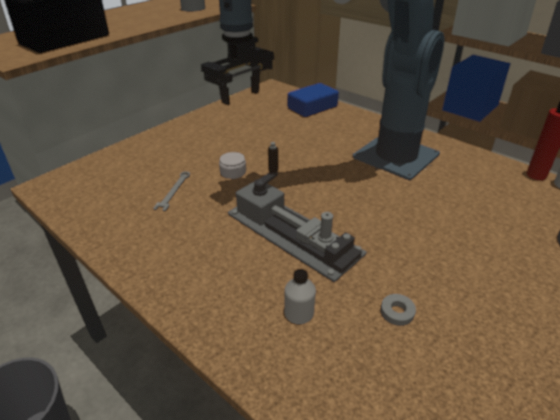

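The scene view shows the axle upright at (326,225), clamped against the stop, with the gripper clear and the bystanders where they were. In the top crop the plate sits flush on the jaw.

```bash
python3 -c "
from h import *
print(job_done())"
```

```text
the job is handed in; nothing more can be done
None
```

The axle stands clamped upright against the stop; I wound the crank until it went solid at about 15 N on the sleeve, let go, left the other items untouched, and handed the job in at about 20.6 s (no verdict was returned).

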